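# Close the keyed cap of the carrom coin box

### The job

The game is over and the coins are back in their box: close it. With a light fingertip push against its upright tab, turn the cap until the notch in its edge is over the steel pin on the box's rim, then press the cap down until it is fully seated on the rim. Do not lift the cap off, and leave everything else where it is.

Things in the scene. Friction and masses are not known exactly. Their poses are not given: they have to be found in the camera images.
- coinbox: Round clear plastic coin box, outer diameter 104 mm, height 50 mm, fixed in a wooden collar on top of the caddy; it does not move. Origin: centre of its underside (76 mm above the table). Its rim, on which the closed cap rests, is 50 mm above the origin. Its x axis points horizontally from the box's centre to the steel key pin.
- pin (a point): Steel key pin of the coin box: a round bar of 10 mm diameter that lies horizontally across the rim and points radially outwards, from 40 to 70 mm from the box's centre, so its outer 18 mm show beyond the cap. This point is on the top of the pin, 47 mm from the box's centre and 7 mm above the rim.
- cap: Off-white plastic cap of the coin box: a disc of 104 mm diameter, 9 mm thick, that turns either way without end about the vertical axis through the box's centre (about 0.03 N m of friction; it stays where it is left). Origin: centre of its underside. x axis: horizontally from the centre to the notch. In the middle of its top is a flat boss of 24 mm diameter, 3 mm high (its top is 12 mm above the origin). The cap cannot tilt.
- notch (a point): Notch in the cap's edge, open outwards and from top to bottom: 14 mm wide, from the edge 14 mm inwards, straight sides. This point is in the middle of its width, 47 mm from the cap's centre, at the height of the cap's underside. The notch is over the pin when this point and pin lie one above the other; the 10 mm pin then has 2 mm of play on each side.
- tab (a point): Upright finger tab on the cap's top, opposite the notch: a fin of the same off-white plastic, 26 mm long in the radial direction (from 20 to 46 mm from the cap's centre), 8 mm thick, 16 mm high above the cap's top. This point is the middle of its top edge, 33 mm from the cap's centre and 25 mm above the cap's underside.
- cap_lift (a joint): Height of the cap's underside above the box's rim in m: 0 when fully seated. At the start it is 7 to 8 mm, just clear of the pin's top at 7 mm. The cap's sleeve sits on a stiff O-ring on the box's centre post: the cap stays at whatever height it is left and takes about 5 N to push down (or pull up). Unless the notch is over the pin, the pin stops it from going down.
- drawer_knob (a point): Small wooden knob at the front of the caddy's drawer, near the caddy's front face, about 42 mm above the table; the drawer may stand open by up to 20 mm. The caddy is a wooden box 170 x 210 mm, 62 mm high, fixed on the carrom board's playing surface (14 mm above the table); its drawer side faces the robot.
- striker: Bystander: striker, red acrylic disc of 41 mm diameter, 10 mm thick, lying on the caddy's top beside the coin box. Origin: centre of its underside.
- coin_a: Bystander: carrom coin, pale wood disc of 31 mm diameter, 9 mm thick, lying on the caddy's top beside the coin box. Origin: centre of its underside.
- coin_b: Bystander: carrom coin, black wood disc of 31 mm diameter, 9 mm thick, lying on the board. Origin: centre of its underside.
- coin_c: Bystander: carrom coin, pale wood disc of 31 mm diameter, 9 mm thick, lying on the board. Origin: centre of its underside.
- tumbler_a: Bystander: empty stainless steel tumbler, 72 mm across the rim, 105 mm high, standing on the board close beside the caddy. Origin: centre of its underside.
- tumbler_b: Bystander: empty stainless steel tumbler like the other, standing on the table to the left of the board. Origin: centre of its underside.
- coaster_tray: Bystander: green plastic tray 130 x 130 x 30 mm with a stack of round cork coasters, on the table to the left of the board. Origin: centre of its underside.
- powder_bottle: Bystander: white plastic bottle of board powder, 62 mm diameter, 118 mm high, standing on the table to the right of the board. Origin: centre of its underside.

How it is judged:
On the way, in this order (a step that is already met when the one before it is completed fails the run):
1. the cap is turned until its notch is over the pin, while it still stands up (horizontal distance between notch and pin below 0.004 m and value of joint cap_lift above 0.003 m).
2. the cap is pressed down onto the rim (horizontal distance between notch and pin below 0.004 m and value of joint cap_lift below 0.0015 m), for 0.2 s.
At the end, for the whole second after the job is handed in: The cap rests on the rim within 1.5 mm, at rest, with its notch over the pin (within 4 mm) (all of step 2 and angular speed of cap below 0.05 rad/s); the robot touches nothing.
It fails at once if the cap is gripped or forced (over 12 N from the fingers) while its notch is still off the pin (contact force between the fingers and cap above 12 N and horizontal distance between notch and pin above 0.006 m).
It fails at once if the cap is lifted (more than 12 mm above the rim) (value of joint cap_lift above 0.012 m).
It fails at once if something else is moved by more than 20 mm (distance of any of striker, coin_a, coin_b, coin_c, tumbler_a, tumbler_b, coaster_tray, powder_bottle from where it was at the start of the episode above 0.02 m or distance of drawer_knob from where it was at the start of the episode above 0.01 m).
It also fails if it takes over 54 s, if anything falls off the work surface, if the arm or the gripper's body presses on something with over 40 N, if the wrist force passes 120 N, or if a joint passes its speed limit or range.

### The arm

A 6-joint arm with a two-finger parallel gripper is mounted at the origin on the work surface. World frame = base frame: x ahead of the robot, y to its left, z up, the work surface at z = 0. Lengths are in m, angles in rad, forces in N, time in s.
With the tool pointing down it reaches from about 0.275 to 0.725 m from the base axis. Payload 5.6 kg.
Tool frame: the origin (TCP) lies at the very end of the fingers, on their centre line; the grasp point (between the pads) lies 19 mm behind it (env.grip_point_offset is the distance from the TCP to the grasp point, in m); z points along the fingers, y is the line along which they close (so a half turn about z gives the same grasp; the last joint's range is limited). The gripper opens to 85 mm and grips with 20 to 120 N. Pads are 22 mm wide; open, the fingers measure 114 mm over their backs; the gripper's body (76 mm by 85 mm) begins 54 mm behind the grasp point. The pads swing forward as they close: fully open they stand 13 mm farther back than shut.
Start: joints at [1.621, 0.255, 0.108, 0, -1.424, -0.285], TCP at [0.128, 0.535, 0.231] pointing down, gripper open.
Joint ranges: [-2.95, 2.95], [-1.21, 1.97], [-1.09, 1.5], [-2.87, 1.71], [-2.94, -0.07], [-3.05, 3.05]. Speed limits (rad/s): [2.57, 2.57, 3.14, 3.14, 3.14, 3.14].

### API

Orientations are given as [roll, pitch, yaw] about the fixed x, y, z axes, in that order (R = Rz(yaw) Ry(pitch) Rx(roll)).
In Python, from plant import observe, snapshot, env gives the robot as it stands. The module is installed in compiled form; this text tells all that it offers.
- The arm moves only by the tool carry_out, never from a script. Its argument "rows" is a list of rows, each a list of 3 entries, a list of its own where there are three numbers: the closure, from -1 (fully open) to 1 (shut), then the shift along the tool's x, y, z each as a share of 0.08 m, from -1 to 1, then the turn about the tool's z as a share of 1.5 rad, from -1 to 1. A call has 1 to 12 rows; each row is the pose to reach, as a shift and turn from the pose commanded when the call began, along the tool's axes at that moment; what a row does not reach only later rows make up. A row lasts 1/12 s, in which the tool goes at most 41.7 mm and 7.16 degrees, less where a joint would pass 70% of its speed; a pose out of reach is approached as far as the arm can. A call with a number of a shift or a turn outside -1 to 1 is refused whole. A call with a gripper value outside its range is refused whole. The fingers move at their own pace and stop on an object; "force" is the grip in N (left out, the last holds). Time passes only in rows, so rows that repeat a pose let the fingers close. It gives the time, the measured TCP pose, the force, the opening and the grip force at its end, in the units of the state.
- observe(): the state, without advancing time (a new reading comes with each control period).
- snapshot(name): name is "side" or "top" or "wrist"; returns a dict with "pixels" (420x560x3 uint8, red, green, blue), "depth" (420x560 float32, m along the optical axis (not along the pixel's ray), 0 where there is no reading), "mtx" (3x3 intrinsics, pixels), "dist" ([k1, k2, p1, p2, k3] as OpenCV has them; the pictures are not rectified), "cam_to_world" (4x4, takes a point from camera to world coordinates); the wrist camera has in their place "T_tool_cam" (4x4, takes a point from camera to tool coordinates, whose origin is the TCP and whose axes are the flange's). Camera axes: x right, y down, z forward; pixel columns grow to the right and rows downward; lengths in m; the calibration is good to about 2 mm. A picture is of the moment at which its call begins: read the wrist's pose just before it.
- env.sign_off(): hands the job in; it is judged then, once.
The state is a dict: "time_s": time; "qpos": joint angles; "dq": joint speeds; "joint_efforts": joint torques, N m; "eef_pos": TCP position; "tool_rot": TCP orientation; "ft_force": force on the tool from outside, world axes, zero at the start; "ft_torque": the same for the moment, N m; "opening": finger opening in m; "grip_force": force on a finger pad.
Only numpy, scipy, OpenCV 4.12 (cv2) and the standard library are available. Lean on these libraries where they do the work, as an engineer would, in place of code of your own. Each camera call takes 0.05 s, during which the arm holds its last target. There are 200 camera calls.

## Working session

There is one attempt and no reset: what is moved stays moved. The work goes in short steps, Python scripts to look and compute and a tool call to move; the robot and the scene stay as the last step left them, time stands still between calls to the robot, and variables do not carry over. Pictures are saved under pics/ and viewed, at most 12 in all, crops included, and the job is handed in when it is done.

Besides the shell and the picture viewer there is one more tool, called after ">>>" by a JSON object that holds its "api" and its "payload". carry_out: Moves the arm, as the interface text tells. Its arguments: {"type":"object","properties":{"rows":{"type":"array"},"force":{"type":"number"}},"required":["rows"]}

```bash
mkdir -p pics; python3 - <<'E'
from plant import observe,snapshot,env
import cv2,numpy as np
s=observe();print({k:np.round(v,3) for k,v in s.items()})
a=[]
for n in("top","side"):
    d=snapshot(n);np.savez(f"pics/{n}.npz",**d);cv2.imwrite(f"pics/{n}0.png",d["pixels"][...,::-1]);print(n,d["mtx"],d["dist"],d["cam_to_world"].round(3))
E
```

```text
{'time_s': np.float64(0.0), 'qpos': array([ 1.621,  0.256,  0.107, -0.   , -1.424, -0.285]), 'dq': array([-0.001,  0.002, -0.001, -0.001, -0.   ,  0.002]), 'joint_efforts': array([-0.0000e+00, -3.8663e+01,  2.3795e+01,  5.3650e+00, -6.0000e-03,
        0.0000e+00]), 'eef_pos': array([0.128, 0.534, 0.23 ]), 'tool_rot': array([ 3.14 , -0.   , -0.235]), 'ft_force': array([0.514, 0.441, 0.227]), 'ft_torque': array([0.006, 0.003, 0.044]), 'grip_force': np.float64(0.0), 'opening': np.float64(0.086)}
top [[446.69198077   0.         283.73634735]
 [  0.         446.69198077 209.16223055]
 [  0.           0.           1.        ]] [-0.05267783  0.          0.          0.          0.        ] [[ 0.026 -0.998  0.05   0.492]
 [-1.    -0.026  0.013  0.022]
 [-0.011 -0.05  -0.999  1.389]
 [ 0.     0.     0.     1.   ]]
side [[408.93445312   0.         286.72904866]
 [  0.         408.93445312 214.58844233]
 [  0.           0.           1.        ]] [-0.10594169  0.          0.          0.          0.        ] [[ 0.989 -0.093  0.116  0.438]
 [-0.148 -0.698  0.7   -0.808]
 [ 0.016 -0.71  -0.704  0.964]
 [ 0.     0.     0.     1.   ]]
```

View pics/top0.png

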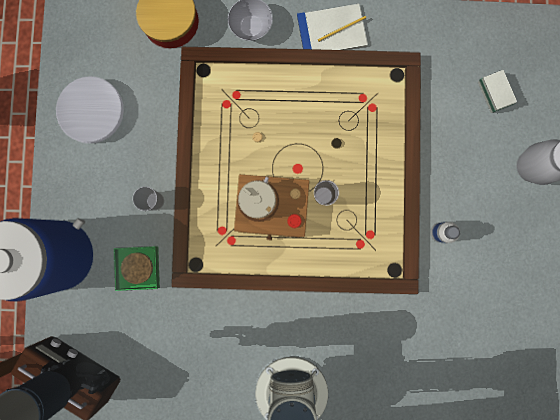

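View pics/side0.png

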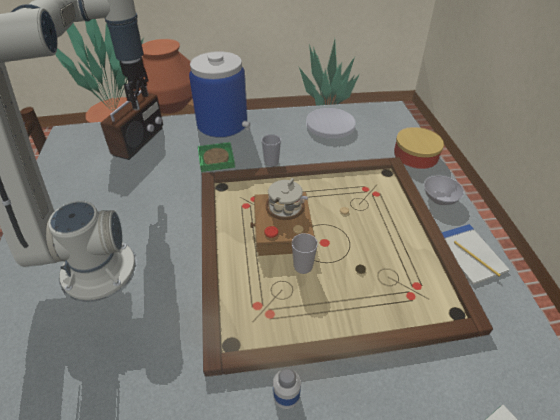

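The top view shows the cap at about (258,200) with the tab toward (255,211) and the pin near (266,182). In the side view the cap is at about (286,195). I'll enlarge both crops and compute the positions.

```bash
cat > h.py <<'E'
import numpy as np,cv2
def ray(d,px,z,T=None):
    T=d["cam_to_world"] if T is None else T
    u=cv2.undistortPoints(np.float64(px).reshape(-1,1,2),d["mtx"],d["dist"]).reshape(-1,2)
    v=np.c_[u,np.ones(len(u))]@T[:3,:3].T
    o=T[:3,3];return o+v*((z-o[2])/v[:,2])[:,None]
def proj(d,P,T=None):
    T=d["cam_to_world"] if T is None else T
    W=np.linalg.inv(T);r,_=cv2.Rodrigues(W[:3,:3])
    return cv2.projectPoints(np.float64(P).reshape(-1,3),r,W[:3,3],d["mtx"],d["dist"])[0].reshape(-1,2)
E
python3 - <<'E'
from h import *
t=dict(np.load("pics/top.npz"));s=dict(np.load("pics/side.npz"))
print(ray(t,[[258,200],[266,182],[255,211]],.143),ray(s,[[286,190]],.143))
# depth-based cap points
D=t["depth"];ys,xs=np.mgrid[170:230,228:290];z=D[170:230,228:290].ravel();px=np.c_[xs.ravel(),ys.ravel()]
u=cv2.undistortPoints(np.float64(px).reshape(-1,1,2),t["mtx"],t["dist"]).reshape(-1,2)
P=(np.c_[u,np.ones(len(u))]*z[:,None])@t["cam_to_world"][:3,:3].T+t["cam_to_world"][:3,3]
m=(P[:,2]>.137)&(P[:,2]<.149);c,r=cv2.minEnclosingCircle(np.float32(P[m,:2]));print(c,r,np.median(P[m],0),m.sum())
m=(P[:,2]>.150);print(P[m].round(3),m.sum())
a=cv2.resize(t["pixels"][170:235,225:295],(400,372),interpolation=2);b=cv2.resize(s["pixels"][170:230,255:320],(400,372),interpolation=2)
cv2.imwrite("pics/c1.png",np.hstack([a,b])[...,::-1])
E
```

```text
[[0.5776497  0.11038057 0.143     ]
 [0.62878471 0.08943353 0.143     ]
 [0.54663299 0.11786632 0.143     ]] [[0.58629022 0.11229482 0.143     ]]
(0.5800448060035706, 0.11512555181980133) 0.0529923141002655 [0.57990917 0.11512366 0.14270407] 1002
[[0.63  0.111 0.15 ]
 [0.619 0.094 0.151]
 [0.492 0.022 1.389]
 [0.613 0.136 0.15 ]
 [0.609 0.149 0.157]
 [0.609 0.146 0.163]
 [0.606 0.152 0.156]
 [0.606 0.149 0.159]
 [0.606 0.146 0.157]
 [0.606 0.144 0.156]
 [0.604 0.149 0.156]
 [0.603 0.146 0.162]
 [0.604 0.144 0.155]
 [0.604 0.141 0.156]
 [0.601 0.146 0.159]
 [0.601 0.143 0.16 ]
 [0.601 0.141 0.156]
 [0.601 0.138 0.158]
 [0.492 0.022 1.389]
 [0.598 0.143 0.161]
 [0.598 0.14  0.158]
 [0.598 0.137 0.163]
 [0.598 0.135 0.158]
 [0.598 0.132 0.155]
 [0.595 0.14  0.157]
 [0.595 0.138 0.159]
 [0.595 0.135 0.161]
 [0.595 0.132 0.159]
 [0.593 0.138 0.153]
 [0.592 0.135 0.16 ]
 [0.593 0.132 0.157]
 [0.583 0.107 0.15 ]
 [0.577 0.112 0.152]
 [0.577 0.107 0.152]
 [0.492 0.022 1.389]
 [0.492 0.022 1.389]
 [0.492 0.022 1.389]
 [0.492 0.022 1.389]
 [0.492 0.022 1.389]
 [0.492 0.022 1.389]
 [0.492 0.022 1.389]
 [0.492 0.022 1.389]
 [0.492 0.022 1.389]
 [0.492 0.022 1.389]
 [0.492 0.022 1.389]
 [0.492 0.022 1.389]
 [0.492 0.022 1.389]] 47
```

View pics/c1.png

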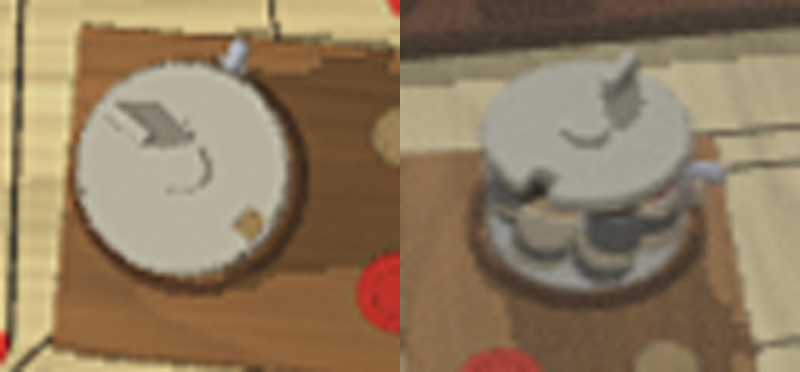

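The left crop (top view) shows the tab at upper left (155,122), the notch at (250,222) and the pin at (236,55). The cap centre is about (0.580, 0.115), the tab sits near 51° and the pin near -24°. The cap therefore needs about +105° CCW. I'll go above it with the fingers half open, so they straddle the tab.

>>> {"api": "carry_out", "payload": {"rows": [[0,[0.5,0.25,0],0],[0,[1,0.5,0],0],[0,[1,0.5,0],0]]}}

```text
time_s: 0.35
eef_pos: [0.1992, 0.4742, 0.2314]
tool_rot: [3.14, -0.001, -0.237]
ft_force: [-0.4, 0.3, -0.5]
opening: 0.0514
grip_force: 0.0
```

>>> {"api": "carry_out", "payload": {"rows": [[0,[0.5,0.25,0],0],[0,[1,0.5,0],0],[0,[1,0.5,0],0]]}}

```text
time_s: 0.6
eef_pos: [0.2678, 0.4164, 0.2314]
tool_rot: [3.14, -0.001, -0.238]
ft_force: [-0.2, -0.1, 0.8]
opening: 0.043
grip_force: 0.0
```

>>> {"api": "carry_out", "payload": {"rows": [[0,[0.5,0.25,0],0],[0,[1,0.5,0],0],[0,[1,0.5,0],0]]}}

```text
time_s: 0.85
eef_pos: [0.3364, 0.3589, 0.2312]
tool_rot: [3.14, -0.001, -0.238]
ft_force: [-0.4, -0.3, 0.8]
opening: 0.0429
grip_force: 0.0
```

>>> {"api": "carry_out", "payload": {"rows": [[0,[0.5,0.25,0],0],[0,[1,0.5,0],0],[0,[1,0.5,0],0]]}}

```text
time_s: 1.1
eef_pos: [0.4049, 0.3013, 0.2309]
tool_rot: [3.14, -0.001, -0.239]
ft_force: [-0.5, 0.3, -0.4]
opening: 0.0428
grip_force: 0.0
```

>>> {"api": "carry_out", "payload": {"rows": [[0,[0.5,0.25,0],0],[0,[1,0.5,0],0],[0,[1,0.5,0],0]]}}

```text
time_s: 1.35
eef_pos: [0.4734, 0.2437, 0.2306]
tool_rot: [3.139, -0.0, -0.239]
ft_force: [-0.5, 0.4, -0.1]
opening: 0.0429
grip_force: 0.0
```

>>> {"api": "carry_out", "payload": {"rows": [[0,[0.5,0.25,0],0],[0,[1,0.5,0],0],[0,[1,0.5,0],0],[0,[1,0.5,0],0]]}}

```text
time_s: 1.68
eef_pos: [0.5402, 0.1877, 0.23]
tool_rot: [3.14, 0.001, -0.239]
ft_force: [-1.1, 1.4, -0.7]
opening: 0.0427
grip_force: 0.0
```

```bash
cat >> h.py <<'E'
from scipy.spatial.transform import Rotation as Ro
def look(name):
    from plant import observe,snapshot
    s=observe();d=snapshot("wrist");T=np.eye(4);T[:3,:3]=Ro.from_euler("xyz",s["tool_rot"]).as_matrix();T[:3,3]=s["eef_pos"]
    T=T@d["T_tool_cam"];cv2.imwrite(f"pics/{name}.png",d["pixels"][...,::-1]);np.savez(f"pics/{name}.npz",T=T,**d)
    print({k:np.round(s[k],4).tolist() for k in("time_s","eef_pos","tool_rot","ft_force","opening","qpos")})
    return d,T
E
python3 - <<'E'
from h import *
d,T=look("w1");print(d["T_tool_cam"].round(3),T.round(3),proj(d,[[.58,.115,.143],[.60,.14,.158]],T))
E
```

```text
{'time_s': 1.6833, 'eef_pos': [0.5402, 0.1877, 0.23], 'tool_rot': [3.1399, 0.0014, -0.239], 'ft_force': [-1.0762, 1.3682, -0.6933], 'opening': 0.0427, 'qpos': [0.6079, 0.3007, 0.1669, 0.0001, -1.4393, 0.7239]}
[[-0.001 -0.965 -0.264  0.065]
 [ 1.    -0.001  0.001  0.001]
 [-0.001 -0.264  0.965 -0.143]
 [ 0.     0.     0.     1.   ]] [[-0.237 -0.937 -0.258  0.604]
 [-0.971  0.23   0.061  0.172]
 [ 0.003  0.265 -0.964  0.373]
 [ 0.     0.     0.     1.   ]] [[360.00161548 140.01690477]
 [324.77761566 120.75861497]]
```

View pics/w1.png

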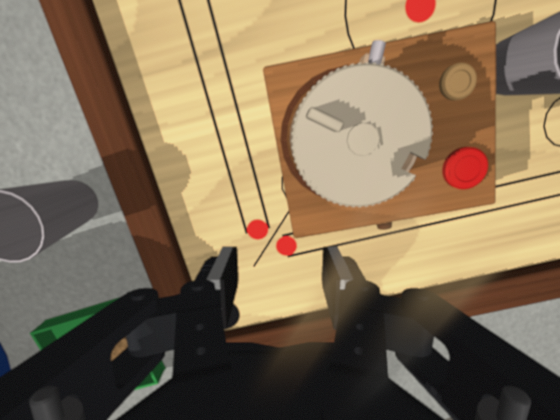

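The wrist view shows the boss centre at (364,139), the tab's top edge from (309,112) to (341,128), the notch near (406,162) and the pin stub near (377,51).

```bash
python3 - <<'E'
from h import *
f=np.load("pics/w1.npz");d=dict(f);T=d["T"]
b=ray(d,[[364,138]],.1455,T)[0];t=ray(d,[[309,112],[341,128]],.1585,T);p=ray(d,[[377,51]],.131,T)[0];n=ray(d,[[406,162]],.142,T)[0]
# cap outline circle
hsv=cv2.cvtColor(d["pixels"],cv2.COLOR_RGB2HSV);m=((hsv[...,1]<75)&(hsv[...,2]>110)).astype(np.uint8)
m[:55]=0;m[215:]=0;m[:,:280]=0;m[:,440:]=0
c=max(cv2.findContours(m,0,1)[0],key=cv2.contourArea);P=ray(d,cv2.convexHull(c)[:,0],.1425,T)
cc,r=cv2.minEnclosingCircle(np.float32(P[:,:2]));print("circle",cc,r)
for nme,q in(("boss",b),("tab",t[0]),("tab",t[1]),("pin",p),("notch",n)):
    v=q[:2]-b[:2];print(nme,q.round(4),np.hypot(*v).round(4),np.degrees(np.arctan2(v[1],v[0])).round(1))
E
```

```text
circle (0.5835403203964233, 0.11307235062122345) 0.05508028343319893
boss [0.581  0.1125 0.1455] 0.0 0.0
tab [0.6082 0.1494 0.1585] 0.0458 53.6
tab [0.5927 0.1302 0.1585] 0.0212 56.5
pin [0.6385 0.0892 0.131 ] 0.062 -22.0
notch [0.5554 0.0833 0.142 ] 0.0388 -131.3
```

>>> {"api": "carry_out", "payload": {"rows": [[0,[0.3,0.12,0],0.07],[0,[0.6,0.25,0],0.15],[0,[0.9,0.37,0],0.23],[0,[0.9,0.37,0],0.31],[0,[0.9,0.37,0],0.39],[0,[0.9,0.37,0],0.47],[0,[0.9,0.37,0],0.55],[0,[0.9,0.37,0],0.63],[0,[0.9,0.37,0],0.71],[0,[0.9,0.37,0],0.79],[0,[0.9,0.37,0],0.87],[0,[0.9,0.37,0],0.95]]}}

```text
time_s: 2.73
eef_pos: [0.6012, 0.1456, 0.2314]
tool_rot: [3.141, 0.0, -1.664]
ft_force: [-0.4, 0.3, 0.3]
opening: 0.0426
grip_force: 0.0
```

>>> {"api": "carry_out", "payload": {"rows": [[0,[0,0,0],0.08],[0,[0,0,0],0.16],[0,[0,0,0],0.24],[0,[0,0,0],0.32],[0,[0,0,0],0.38],[0,[0,0,0],0.38],[0,[0,0,0],0.38],[0,[0,0,0],0.38]]}}

```text
time_s: 3.4
eef_pos: [0.6016, 0.1449, 0.2314]
tool_rot: [3.141, 0.0, -2.226]
ft_force: [0.6, -0.2, -0.0]
opening: 0.0429
grip_force: 0.0
```

```bash
python3 - <<'E'
from h import *
d,T=look("w2");print(proj(d,[[.581,.1135,.1455],[.603,.142,.1585]],T))
E
```

```text
{'time_s': 3.4, 'eef_pos': [0.6016, 0.1449, 0.2314], 'tool_rot': [3.1415, 0.0001, -2.2262], 'ft_force': [0.5994, -0.1769, -0.0189], 'opening': 0.0429, 'qpos': [0.4884, 0.3944, 0.3058, -0.0001, -1.4822, -1.1438]}
[[274.86320028 169.3370564 ]
 [274.74120664 219.62788421]]
```

View pics/w2.png

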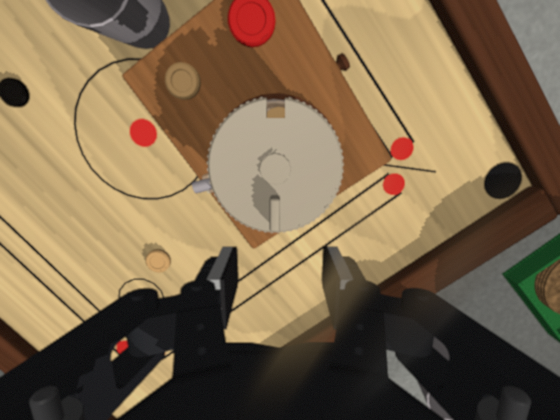

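This view shows the tab at (275,213), in line with the boss at (275,168) and the notch at (276,107). The pin stub is at (203,185). The fingers straddle the tab, so I'll descend in two steps and shift 12 mm so the CW-side finger comes close to it.

>>> {"api": "carry_out", "payload": {"rows": [[0,[0,0.05,0.25],0],[0,[0,0.1,0.5],0],[0,[0,0.1,0.6],0],[0,[0,0.1,0.6],0]]}}

```text
time_s: 3.78
eef_pos: [0.5944, 0.1489, 0.1811]
tool_rot: [3.139, -0.004, -2.229]
ft_force: [0.5, 0.6, -0.6]
opening: 0.0427
grip_force: 0.0
```

>>> {"api": "carry_out", "payload": {"rows": [[0,[0,0,0.15],0],[0,[0,0,0.3],0],[0,[0,0,0.4],0],[0,[0,0,0.45],0],[0,[0,0,0.45],0],[0,[0,0,0.45],0]]}}

```text
time_s: 4.28
eef_pos: [0.5962, 0.1491, 0.148]
tool_rot: [-3.141, 0.0, -2.23]
ft_force: [1.0, 0.1, 0.5]
opening: 0.0428
grip_force: 0.0
```

```bash
python3 - <<'E'
from h import *
d=dict(np.load("pics/w2.npz"));T=d["T"]
b=ray(d,[[275,167.5]],.1455,T)[0];t=ray(d,[[275,212]],.1585,T)[0];n=ray(d,[[276,107]],.1425,T)[0];p=ray(d,[[203,185]],.131,T)[0]
for q in(b,t,n,p):
    v=q[:2]-b[:2];print(q.round(4),np.hypot(*v).round(4),np.degrees(np.arctan2(v[1],v[0])).round(1))
d,T=look("w3")
# tcp in polar frame about centre
from plant import observe
s=observe();y=s["tool_rot"][2];v=s["eef_pos"][:2]-np.array([.581,.1135]);print("R",-v@[np.cos(y),np.sin(y)],"d",v@[np.sin(y),-np.cos(y)])
E
```

```text
[0.5801 0.1125 0.1455] 0.0 0.0
[0.5992 0.1374 0.1585] 0.0315 52.5
[0.5527 0.0783 0.1425] 0.0438 -128.7
[0.6369 0.0891 0.131 ] 0.0615 -22.4
{'time_s': 4.2833, 'eef_pos': [0.5962, 0.1491, 0.148], 'tool_rot': [-3.1409, 0.0004, -2.2296], 'ft_force': [1.007, 0.1475, 0.5236], 'opening': 0.0428, 'qpos': [0.4994, 0.416, 0.1263, 0.0005, -1.2804, -1.1583]}
R 0.03763031147449436 d 0.009771068188578563
```

View pics/w3.png

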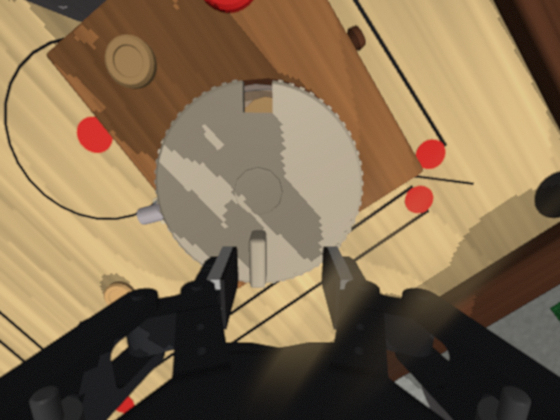

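The tips are beside the tab: tab at (258,258), left (CW) finger tip at about (235,255), pin at (150,213) and notch at (258,97). The turn needed is about 105°. I'll close the gap by 5 mm and then start round the arc.

>>> {"api": "carry_out", "payload": {"rows": [[0,[0,0.03,0],0],[0,[0,0.0625,0],0],[0,[0,0.0625,0],0],[0,[0.009,0.083,0],-0.029],[0,[0.018,0.103,0],-0.058],[0,[0.028,0.122,0],-0.087],[0,[0.04,0.141,0],-0.116],[0,[0.052,0.16,0],-0.145],[0,[0.064,0.178,0],-0.175],[0,[0.078,0.195,0],-0.204],[0,[0.092,0.212,0],-0.233],[0,[0.092,0.212,0],-0.233]]}}

```text
time_s: 5.33
eef_pos: [0.5777, 0.1538, 0.1477]
tool_rot: [-3.141, 0.0, -1.879]
ft_force: [0.0, 0.7, -0.9]
opening: 0.0431
grip_force: 0.0
```

```bash
cat > st.py <<'E'
from h import *
import sys
from plant import observe
d,T=look(sys.argv[1]);s=observe();y=s["tool_rot"][2];v=s["eef_pos"][:2]-np.array([.5805,.113]);print("R",-v@[np.cos(y),np.sin(y)],"d",v@[np.sin(y),-np.cos(y)],"tooldir",np.degrees(y)+180)
E
python3 st.py w4
```

```text
{'time_s': 5.3333, 'eef_pos': [0.5777, 0.1538, 0.1477], 'tool_rot': [-3.1411, 0.0002, -1.8785], 'ft_force': [0.0479, 0.6687, -0.9247], 'opening': 0.0431, 'qpos': [0.5215, 0.3845, 0.0774, 0.0002, -1.2633, -0.8293]}
R 0.03804459607999984 d 0.01504986887324483 tooldir 72.2341896317017
```

View pics/w4.png

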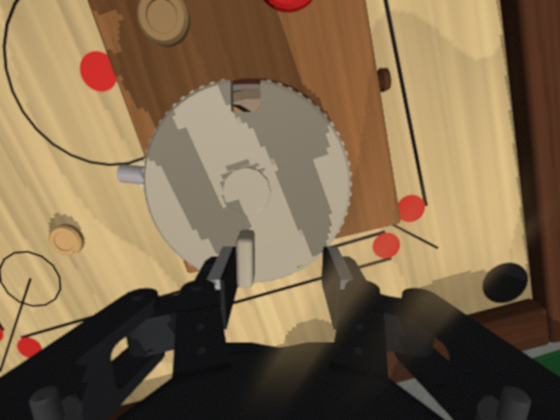

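The cap follows the finger: the tab rests against the left finger at (243,258), and the notch has moved round with it to (246,95). I'll continue round the arc.

>>> {"api": "carry_out", "payload": {"rows": [[0,[0.009,0.02,0],-0.029],[0,[0.018,0.04,0],-0.058],[0,[0.028,0.06,0],-0.087],[0,[0.04,0.079,0],-0.116],[0,[0.052,0.097,0],-0.145],[0,[0.064,0.115,0],-0.175],[0,[0.078,0.133,0],-0.204],[0,[0.092,0.149,0],-0.233],[0,[0.107,0.166,0],-0.262],[0,[0.123,0.181,0],-0.291],[0,[0.14,0.196,0],-0.32],[0,[0.14,0.196,0],-0.32]]}}

```text
time_s: 6.38
eef_pos: [0.5595, 0.1478, 0.1475]
tool_rot: [-3.141, 0.0, -1.4]
ft_force: [-0.1, -0.9, 0.5]
opening: 0.0425
grip_force: 0.0
```

>>> {"api": "carry_out", "payload": {"rows": [[0,[0.009,0.02,0],-0.029],[0,[0.018,0.04,0],-0.058],[0,[0.028,0.06,0],-0.087],[0,[0.04,0.079,0],-0.116],[0,[0.052,0.097,0],-0.145],[0,[0.064,0.115,0],-0.175],[0,[0.078,0.133,0],-0.204],[0,[0.092,0.149,0],-0.233],[0,[0.107,0.166,0],-0.262],[0,[0.123,0.181,0],-0.291],[0,[0.14,0.196,0],-0.32],[0,[0.14,0.196,0],-0.32]]}}

```text
time_s: 7.38
eef_pos: [0.5461, 0.1342, 0.1475]
tool_rot: [-3.141, -0.0, -0.921]
ft_force: [0.1, -0.6, 0.1]
opening: 0.0424
grip_force: 0.0
```

>>> {"api": "carry_out", "payload": {"rows": [[0,[0.009,0.02,0],-0.029],[0,[0.018,0.04,0],-0.058],[0,[0.028,0.06,0],-0.087],[0,[0.04,0.079,0],-0.116],[0,[0.052,0.097,0],-0.145],[0,[0.064,0.115,0],-0.175],[0,[0.078,0.133,0],-0.204],[0,[0.092,0.149,0],-0.233],[0,[0.107,0.166,0],-0.262],[0,[0.123,0.181,0],-0.291],[0,[0.123,0.181,0],-0.291]]}}

```text
time_s: 8.3
eef_pos: [0.5405, 0.1176, 0.1474]
tool_rot: [-3.141, -0.0, -0.485]
ft_force: [0.3, 0.1, 0.2]
opening: 0.0427
grip_force: 0.1
```

```bash
python3 st.py w5; python3 -c "
import cv2;cv2.imwrite('pics/w5c.png',cv2.resize(cv2.imread('pics/w5.png')[20:300,100:400],(640,597),interpolation=2))"
```

```text
{'time_s': 8.3, 'eef_pos': [0.5405, 0.1176, 0.1474], 'tool_rot': [-3.1412, -0.0001, -0.4852], 'ft_force': [0.2964, 0.1174, 0.2146], 'opening': 0.0427, 'qpos': [0.4971, 0.3004, -0.046, -0.0001, -1.2241, 0.5886]}
R 0.03759198763424063 d 0.014631018270226087 tooldir 152.09800145434994
```

View pics/w5c.png

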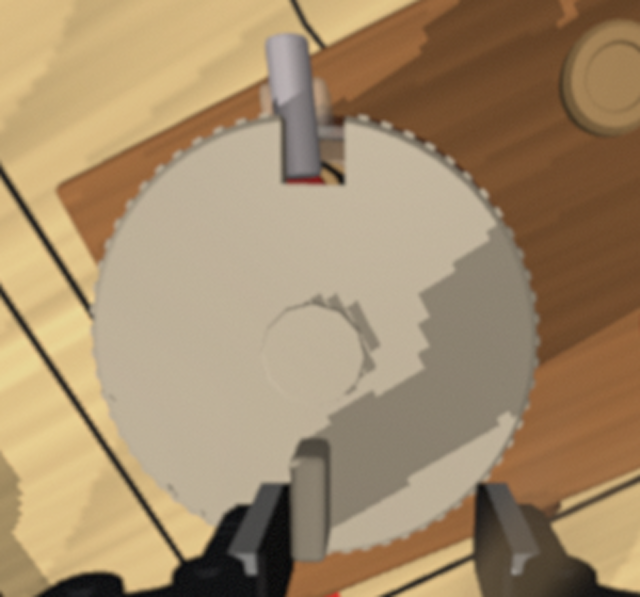

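The enlarged crop shows the pin inside the notch: notch sides at x=282 and x=345, pin axis from (303,175) to (288,45). A few more degrees CCW are left. I'll compute the amount.

```bash
python3 - <<'E'
from h import *
d=dict(np.load("pics/w5.npz"));T=d["T"];k=300/640
f=lambda x,y,z:ray(d,[[100+x*k,20+y*k]],z,T)[0]
b=f(314,351,.1455)
for n,q in(("notchL",f(282,150,.1425)),("notchR",f(345,150,.1425)),("pin in",f(302,165,.133)),("pin mid",f(294,100,.133)),("pin tip",f(288,45,.133)),("tab far",f(314,450,.1585)),("tab near",f(309,555,.1585))):
    v=q[:2]-b[:2];print(n,np.hypot(*v).round(4),np.degrees(np.arctan2(v[1],v[0])).round(2))
print(b)
E
```

```text
notchL 0.0439 -19.98
notchR 0.0441 -37.77
pin in 0.0414 -23.81
pin mid 0.0552 -23.42
pin tip 0.0665 -23.37
tab far 0.0194 154.5
tab near 0.0447 150.79
[0.58136219 0.11246107 0.1455    ]
```

>>> {"api": "carry_out", "payload": {"rows": [[0,[0.004,0.01,0],-0.015],[0,[0.009,0.02,0],-0.03],[0,[0.013,0.03,0],-0.045],[0,[0.018,0.041,0],-0.06],[0,[0.018,0.041,0],-0.06],[0,[0.018,0.041,0],-0.06],[0,[0.018,0.041,0],-0.06]]}}

```text
time_s: 8.93
eef_pos: [0.54, 0.1139, 0.1472]
tool_rot: [3.141, 0.0, -0.394]
ft_force: [0.4, -0.5, 0.1]
opening: 0.0432
grip_force: 0.1
```

```bash
python3 st.py w6; python3 -c "
import cv2;cv2.imwrite('pics/w6c.png',cv2.resize(cv2.imread('pics/w6.png')[20:300,100:400],(640,597),interpolation=2))"
```

```text
{'time_s': 8.9333, 'eef_pos': [0.54, 0.1139, 0.1472], 'tool_rot': [3.1414, 0.0002, -0.3942], 'ft_force': [0.3906, -0.5303, 0.1112], 'opening': 0.0432, 'qpos': [0.4915, 0.2985, -0.0491, -0.0001, -1.2235, 0.6851]}
R 0.03775460189716857 d 0.014688671940285334 tooldir 157.41629246276676
```

View pics/w6c.png

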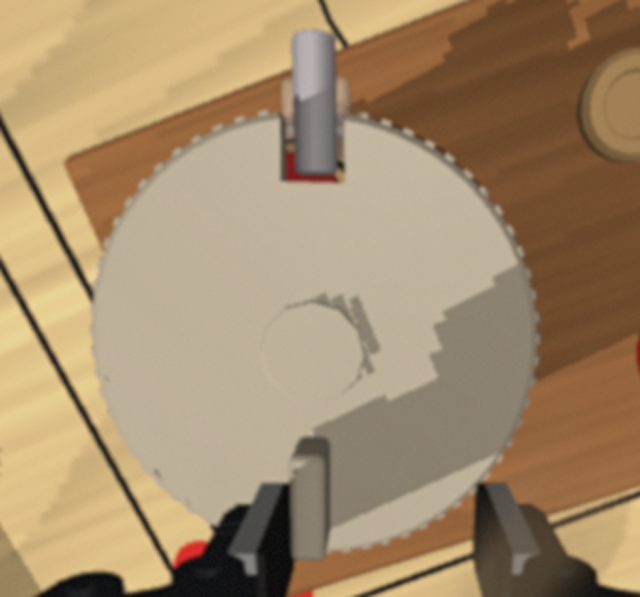

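The pin is now centred in the notch: notch sides 282–343, pin axis about 316, which matches the expected parallax shift. I'll back off the tab, rise, close the fingers and go over the boss.

>>> {"api": "carry_out", "payload": {"rows": [[0,[0,-0.06,0],0],[0,[0,-0.1,0],0],[0,[0,-0.1,-0.15],0],[0,[0,-0.1,-0.4],0],[1,[0.15,-0.15,-0.5],0],[1,[0.35,-0.18,-0.5],0],[1,[0.5,-0.18,-0.5],0],[1,[0.5,-0.18,-0.5],0],[1,[0.5,-0.18,-0.5],0],[1,[0.5,-0.18,-0.5],0],[1,[0.5,-0.18,-0.5],0],[1,[0.5,-0.18,-0.5],0]], "force": 20}}

```text
time_s: 9.98
eef_pos: [0.5821, 0.1122, 0.1875]
tool_rot: [-3.141, -0.0, -0.393]
ft_force: [0.6, 0.1, -0.8]
opening: -0.0002
grip_force: 0.0
```

```bash
python3 st.py w7
```

```text
{'time_s': 9.9833, 'eef_pos': [0.5821, 0.1122, 0.1875], 'tool_rot': [-3.1415, -0.0, -0.3933], 'ft_force': [0.6442, 0.1137, -0.7729], 'opening': -0.0002, 'qpos': [0.4539, 0.3552, 0.1368, -0.0, -1.3524, 0.7236]}
R -0.0018920568886390764 d 0.0001075029495487429 tooldir 157.46242919575334
```

View pics/w7.png

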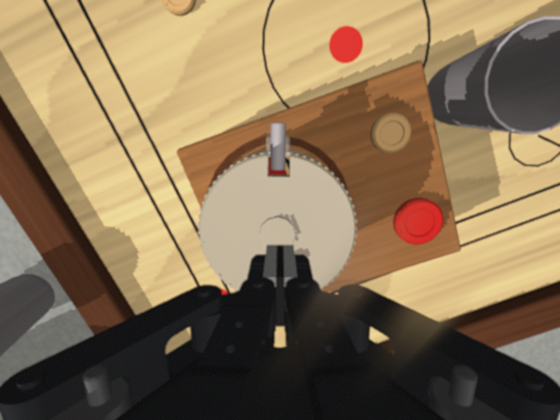

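The closed fingertips are over the boss at (280,240), and the notch at (279,168) is still over the pin. I'll press down gradually.

>>> {"api": "carry_out", "payload": {"rows": [[1,[0,0,0.2],0],[1,[0,0,0.4],0],[1,[0,0,0.48],0],[1,[0,0,0.5],0],[1,[0,0,0.52],0],[1,[0,0,0.54],0],[1,[0,0,0.54],0],[1,[0,0,0.54],0]]}}

```text
time_s: 10.7
eef_pos: [0.583, 0.112, 0.1451]
tool_rot: [-3.141, -0.001, -0.394]
ft_force: [-0.9, 1.1, 2.5]
opening: 0.0004
grip_force: 1.4
```

>>> {"api": "carry_out", "payload": {"rows": [[1,[0,0,0.015],0],[1,[0,0,0.03],0],[1,[0,0,0.045],0],[1,[0,0,0.06],0],[1,[0,0,0.06],0],[1,[0,0,0.06],0]]}}

```text
time_s: 11.2
eef_pos: [0.5829, 0.112, 0.1393]
tool_rot: [-3.141, -0.001, -0.394]
ft_force: [0.0, -0.4, 3.7]
opening: 0.0
grip_force: 1.8
```

>>> {"api": "carry_out", "payload": {"rows": [[1,[0,0,0.01],0],[1,[0,0,0.02],0],[1,[0,0,0.03],0],[1,[0,0,0.03],0],[1,[0,0,0.03],0]]}}

```text
time_s: 11.62
eef_pos: [0.583, 0.112, 0.138]
tool_rot: [-3.141, -0.001, -0.393]
ft_force: [-2.2, 0.5, 9.7]
opening: -0.0002
grip_force: 4.6
```

>>> {"api": "carry_out", "payload": {"rows": [[1,[0,0,0.015],0],[1,[0,0,0.025],0],[1,[0,0,0.025],0],[1,[0,0,0.025],0]]}}

```text
time_s: 11.95
eef_pos: [0.5831, 0.112, 0.1378]
tool_rot: [-3.14, -0.003, -0.393]
ft_force: [-6.2, 1.1, 17.4]
opening: 0.0
grip_force: 9.0
```

The downward force rises with almost no further travel, stopping at 0.1378 m. That matches the expected seated boss height of 0.138 m. I'll lift off and check.

>>> {"api": "carry_out", "payload": {"rows": [[1,[0,0,-0.05],0],[1,[0,0,-0.3],0],[1,[0,0,-0.7],0],[1,[0,0,-1],0],[1,[0,0,-1],0],[1,[0,0,-1],0]]}}

```text
time_s: 12.45
eef_pos: [0.5829, 0.1124, 0.2154]
tool_rot: [-3.14, -0.001, -0.394]
ft_force: [1.0, 0.0, -1.1]
opening: -0.0001
grip_force: 0.0
```

```bash
python3 st.py w8; python3 -c "
import cv2;cv2.imwrite('pics/w8c.png',cv2.imread('pics/w8.png'))"
```

```text
{'time_s': 12.45, 'eef_pos': [0.5829, 0.1124, 0.2154], 'tool_rot': [-3.1398, -0.0007, -0.3939], 'ft_force': [0.9506, 0.0495, -1.1106], 'opening': -0.0001, 'qpos': [0.4531, 0.3456, 0.1941, -0.0007, -1.4174, 0.7239]}
R -0.0018327720692471617 d 0.00015373309523681027 tooldir 157.42789644510827
```

View pics/w8.png

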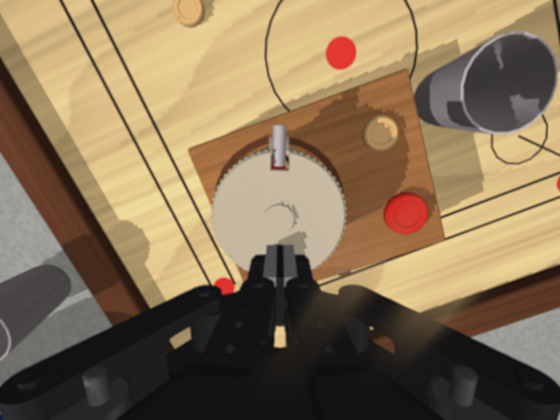

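The pin sits in the notch at (279,160), the cap is down, and the striker and coin_a are undisturbed. The robot touches nothing, so I'm handing in.

```bash
python3 -c "
from plant import env
print(env.sign_off())"
```

```text
the job is handed in; nothing more can be done
None
```

I turned the cap about 105° until its notch was over the pin, pressed it down onto the rim, and handed the job in at about 12.5 s with the arm clear; the hand-in returned no verdict.

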